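# Bring the screw dish along its slide rail to the opened phone

## Robot

A 7-joint arm with a two-finger parallel gripper is mounted at the origin on a cart in front of the work surface, level with it; the furniture and walls round the work are solid. World frame = base frame: x ahead of the robot, y to its left, z up, the work surface at z = 0. Lengths are in mm, angles in rad, forces in N, time in s.
With the tool pointing down it reaches from about 425 to 875 mm from the base axis. Payload 4.7 kg.
Tool frame: the origin (TCP) lies midway between the tips of the shut fingers; the grasp point (between the pads) lies 19 mm behind it (bot.grasp_offset is the distance from the TCP to the grasp point, in mm); z points along the fingers, y is the line along which they close (so a half turn about z gives the same grasp; the last joint's range is limited). The gripper opens to 87 mm and grips with 3 to 60 N. Pads are 19 mm wide; open, the fingers measure 117 mm over their backs; the gripper's body (75 mm by 190 mm) begins 51 mm behind the grasp point.
Start: joints at [-1.193, 0.321, -0.07, 1.45, 0.023, 1.371, -0.057], TCP at [231.318, 607.47, 197.587] pointing down, gripper open.
Joint ranges: [-2.86, 2.86], [-0.3, 2.09], [-1.38, 1.24], [0.06, 2.45], [-1.56, 4.7], [0.09, 2.05], [-2.69, 2.69]. Speed limits (rad/s): [2.57, 2.57, 3.14, 3.14, 3.14, 3.14, 3.14].

## Interface

Orientations are given as a unit quaternion [x, y, z, w].
In Python, from bench import bot gives the robot as it stands.
- The arm moves only by the tool arm_command, never from a script. Its argument "targets" is a list of rows, each a list of 3 entries, a list of its own where there are three numbers: the turn, a rotation vector about the tool's x, y, z in degrees, then the shift along the tool's x, y, z in mm, then the opening in per cent of the stroke, from 0 (shut) to 100 (fully open). A call has 1 to 20 rows; each row is the pose to reach, as a shift and turn from the pose commanded when the call began, along the tool's axes at that moment; what a row does not reach only later rows make up. A row lasts 1/8 s, in which the tool goes at most 62.5 mm and 10.7 degrees, less where a joint would pass 70% of its speed; a pose out of reach is approached as far as the arm can. A call with a gripper value outside its range is refused whole. The fingers move at their own pace and stop on an object; "grip_force" is the grip in N (left out, the last holds). Time passes only in rows, so rows that repeat a pose let the fingers close. It gives the time, the measured TCP pose, the force, the opening and the grip force at its end, in the units of the state.
- bot.get_obs(): the state, without advancing time (a new reading comes with each control period).
- bot.camera(name): name is "scene" or "top" or "wrist"; returns the picture (480x640x3 uint8, blue, green, red); there is no depth.
- bot.camera_params(name): a dict with "mtx" (3x3 intrinsics, pixels), "dist" ([k1, k2, p1, p2, k3] as OpenCV has them; the pictures are not rectified), "rvec" (rotation vector, rad) and "tvec" (3), from world to camera coordinates, as OpenCV has them; the wrist camera has in their place "hand_eye" (4x4, takes a point from camera to tool coordinates, whose origin is the TCP and whose axes are the flange's). Camera axes: x right, y down, z forward; pixel columns grow to the right and rows downward; lengths in mm; the calibration is good to about 2 mm. A picture is of the moment at which its call begins: read the wrist's pose just before it. camera_params takes no time and is no camera call.
- bot.sign_off(): hands the job in; it is judged then, once.
The state is a dict: "t": time; "joints": joint angles; "qd": joint speeds; "effort": joint torques, N m; "ee_pos": TCP position; "eef_rot": TCP orientation; "wrist_force": force on the tool from outside, world axes, zero at the start; "torque": the same for the moment, N m; "finger_gap": opening from 0.0 (shut) to 1.0 (fully open); "gripper_force": force on a finger pad.
Only numpy, scipy, OpenCV 4.12 (cv2) and the standard library are available. Lean on these libraries where they do the work, as an engineer would, in place of code of your own. Each camera call takes 0.05 s, during which the arm holds its last target. There are 200 camera calls.

## Task

The screw dish rides on the carriage of the slide rail. Lift the carriage's release bar, hold it up and slide the carriage along until its sighting pin is level with the middle of the opened phone (the one with its insides bare), then let go of the bar so that it drops fully into the nearest notch and the carriage is caught there. Leave the phones, the hard drive and the roll of tape where they lie.

Things in the scene. Friction and masses are not known exactly. Their poses are not given: they have to be found in the camera images.
- rail: Fixed slide rail: aluminium channel 60 mm wide, 24 high, 400 long, black end caps, toothed steel rack inside. Origin: centre of underside. y runs along the rail (sliding direction), x across it, away from the robot, to the devices. Notches every 20 mm at joint carriage = 0.06, 0.08 ... 0.32; a long parking slot before them. Teeth are pointed: a pin let down between notches slides to the nearer.
- carriage (a joint): Travel along the rail's +y, m, 0 to 0.32; carriage's middle at y = joint - 0.16 in the rail's frame. Starts in the parking slot (0 to 0.04), which it cannot leave with the bar down; in a notch it has 1 mm play. With the bar up slides easily (1 N or so). Grey plate 74 (x) by 70 mm (y), top 36 mm high; a shelf to -x carries the steel screw dish (fixed, 90 mm wide, centre 85 mm out, rim 54 mm high).
- pointer (a point): Tip of the carriage's sighting pin, a thin steel rod in the middle of the carriage's length that points away from the robot, towards the devices; 52 mm beyond the rail's middle line and 32 mm above the bench.
- release_bar (a joint): Height by which the release bar is lifted, m: 0 = down, its pin fully in a notch; stops at 0.024. Above 0.014 the pin is clear of the teeth and the carriage can slide. A spring and its weight pull it down: it takes about 3 to 6 N to lift and drops by itself when let go.
- bar_centre (a point): Centre of the release bar: black, 72 mm long across the rail (rail's x), 14 mm thick (rail's y), 14 mm high, over the carriage's middle on two upright steel rods 26 mm either side of its centre. Down, its centre is 92 mm above the bench, 42 mm above the collars below it. Pinch it across its 14 mm from above at the middle. It goes along with the carriage, and moves only up and down on it.
- open_phone_centre (a point): Centre of the opened phone: chassis without screen, bare board and battery in sight, 143 x 71 x 7 mm. Loose on the bench beyond the rail, in one of three places side by side with the other two devices; its x axis is its length, laid across the rail's direction (to about 2 degrees).
- closed_phone_centre (a point): Centre of the closed phone, black glass up, 146 x 71 x 8 mm; lies in another of the three places. Not to be moved.
- drive_centre (a point): Centre of the bare hard drive with its small board, 120 x 70 x 11 mm; lies in the third place. Not to be moved.
- tape: Orange roll of tape, 98 mm across, 12 mm high, lying flat beside the devices; origin: centre of its underside. Not to be moved.

How it is judged (in metres and radians):
On the way:
1. the release bar is lifted until its pin is clear of the teeth (value of joint release_bar above 0.013 m), for 0.2 s.
At the end, for the whole second after the job is handed in: The sighting pin is level with the middle of the opened phone to within 20 mm along the rail, the release bar is fully down in a notch (within 3 mm), and the carriage stands still (value of joint release_bar below 0.003 m and y of pointer in the frame of open_phone_centre between -0.02 and 0.02 m and velocity of joint carriage between -0.01 and 0.01 m/s); the robot touches nothing.
It fails at once if a phone, the hard drive or the tape is pushed more than 15 mm (distance of any of open_phone_centre, closed_phone_centre, drive_centre, tape from where it was at the start of the episode above 0.015 m).
It also fails if it takes over 35 s, if anything falls off the work surface, if the arm or the gripper's body presses on something with over 40 N, if the wrist force passes 120 N, or if a joint passes its speed limit or range.

## Working session

There is one attempt and no reset: what is moved stays moved. The work goes in short steps, Python scripts to look and compute and a tool call to move; the robot and the scene stay as the last step left them, time stands still between calls to the robot, and variables do not carry over. Pictures are saved under pics/ and viewed, at most 10 in all, crops included, and the job is handed in when it is done.

Besides the shell and the picture viewer there is one more tool, called after "Request:" in YAML: its name, and indented under it one key for each argument. arm_command: Moves the arm, as the interface text tells. Its arguments: {"type":"object","properties":{"targets":{"type":"array"},"grip_force":{"type":"number"}},"required":["targets"]}

```bash
mkdir -p pics
cat > h.py <<'E'
import numpy as np, cv2
from scipy.spatial.transform import Rotation as R
from bench import bot
def ray(name,uv):
    p=bot.camera_params(name); K=np.array(p['mtx'],float);d=np.array(p['dist'],float)
    n=cv2.undistortPoints(np.array(uv,float).reshape(-1,1,2),K,d).reshape(-1,2)
    n=np.c_[n,np.ones(len(n))]
    Rm=cv2.Rodrigues(np.array(p['rvec'],float))[0]; t=np.array(p['tvec'],float).ravel()
    return -Rm.T@t, n@Rm
def onplane(name,uv,z):
    c,d=ray(name,uv); return c+d*((z-c[2])/d[:,2])[:,None]
def proj(name,P):
    p=bot.camera_params(name)
    return cv2.projectPoints(np.array(P,float).reshape(-1,1,3),np.array(p['rvec'],float),np.array(p['tvec'],float),np.array(p['mtx'],float),np.array(p['dist'],float))[0].reshape(-1,2)
E
python3 - <<'E'
from h import *
o=bot.get_obs(); print(o['t'],o['ee_pos'],o['eef_rot'],R.from_quat(o['eef_rot']).as_matrix().round(3))
for n in('top','scene'): cv2.imwrite(f'pics/{n}0.png',bot.camera(n)); print(n,ray(n,[[320,240]]))
E
```

```text
0.0 [231.15280593 606.85563664 196.4527123 ] [ 1.80905870e-01  9.83499938e-01 -9.60513060e-04 -1.24208404e-04] [[-0.935  0.356 -0.001]
 [ 0.356  0.935 -0.002]
 [-0.    -0.002 -1.   ]]
top (array([468.74263843,  90.14776194, 924.74258655]), array([[ 1.08864705e-01, -9.72991303e-04, -9.94067489e-01]]))
scene (array([  10.55020697, -674.8395976 ,  584.09037669]), array([[ 0.49676826,  0.72733711, -0.47370168]]))
```

View pics/top0.png

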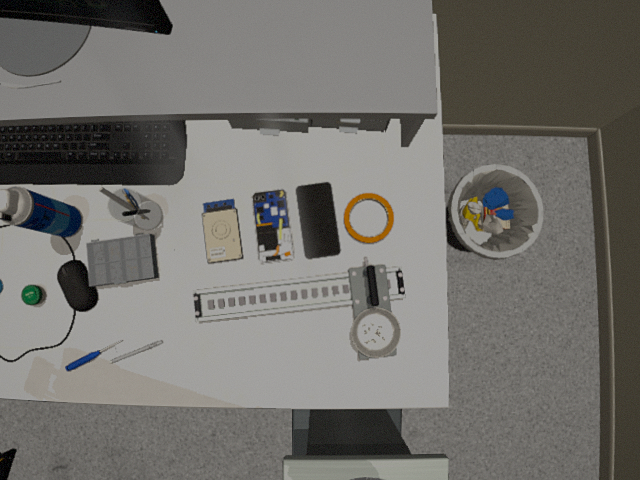

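View pics/scene0.png

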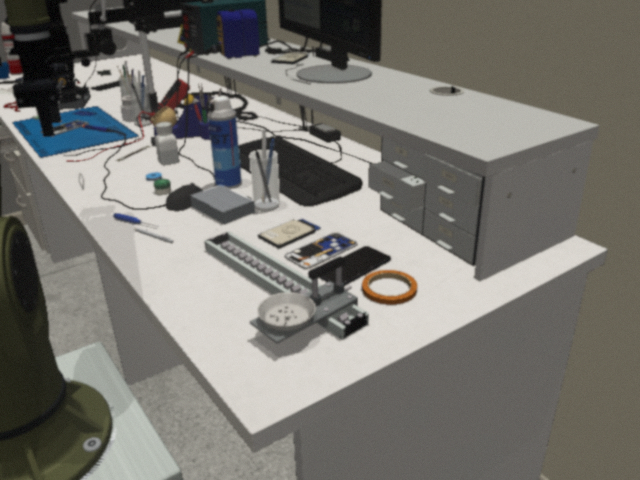

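The top view shows the rail from (197,305) to (403,283), the carriage with its black bar at about (372,286), the opened phone at about (272,227) in the middle place, the drive at (222,232), the closed phone at (318,220) and the tape at (369,218).

Run:
```python
from h import *
im=cv2.imread('pics/top0.png'); hsv=cv2.cvtColor(im,cv2.COLOR_BGR2HSV); g=im.max(2)
def blob(mask,x0,y0,x1,y1,k=0):
    m=np.zeros_like(mask); m[y0:y1,x0:x1]=mask[y0:y1,x0:x1]
    if k: m=cv2.morphologyEx(m,cv2.MORPH_CLOSE,np.ones((k,k)))
    c=max(cv2.findContours(m,cv2.RETR_EXTERNAL,cv2.CHAIN_APPROX_NONE)[0],key=cv2.contourArea)
    return c
dark=(g<60).astype(np.uint8)*255
nonw=((im.min(2)<150)).astype(np.uint8)*255
bar=blob(dark,362,258,382,312)
A=dict(bar=(bar,92),capL=(blob(dark,188,285,204,325),24),capR=(blob(dark,394,262,410,300),24),
 open=(blob(nonw,247,180,297,270,7),7),closed=(blob(dark,296,175,345,265),8))
for k,(c,z) in A.items():
    bx=cv2.boxPoints(cv2.minAreaRect(c)); w=onplane('top',bx,z)
    print(k,cv2.minAreaRect(c)); print('  centre',w.mean(0).round(1),'sides',np.linalg.norm(w[1]-w[0]).round(1),np.linalg.norm(w[2]-w[1]).round(1),'dir',[np.degrees(np.arctan2(*(w[i+1]-w[i])[[1,0]])).round(1) for i in(0,1)])
v=cv2.resize(im[175:365,185:415],None,fx=3,fy=3,interpolation=cv2.INTER_CUBIC)
for c,_ in A.values(): cv2.polylines(v,[((cv2.boxPoints(cv2.minAreaRect(c))-[185,175])*3+1).astype(int)],True,(0,0,255),1)
cv2.imwrite('pics/top1.png',v)
```

```text
bar ((370.4692077636719, 285.7538757324219), (39.81515121459961, 11.65926456451416), 82.87498474121094)
  centre [480.    1.4  92. ] sides 20.4 69.1 dir [np.float64(-82.9), np.float64(-173.4)]
capL ((197.2475128173828, 304.9752197265625), (22.48784065246582, 5.472704887390137), 84.2894058227539)
  centre [443.7 321.2  24. ] sides 10.5 42.4 dir [np.float64(-83.9), np.float64(-173.0)]
capR ((399.87994384765625, 281.6600036621094), (23.334524154663086, 5.232590675354004), 81.8698959350586)
  centre [488.5 -61.6  24. ] sides 10.0 43.9 dir [np.float64(-82.0), np.float64(-172.6)]
open ((275.4845275878906, 225.7362060546875), (74.92930603027344, 45.50956726074219), 86.633544921875)
  centre [597.8 175.9   7. ] sides 89.4 147.1 dir [np.float64(-86.7), np.float64(-176.3)]
closed ((318.0489807128906, 219.9556884765625), (72.61486053466797, 34.109195709228516), 81.57302856445312)
  centre [608.9  93.1   8. ] sides 66.9 142.7 dir [np.float64(-81.4), np.float64(-171.8)]
```

View pics/top1.png

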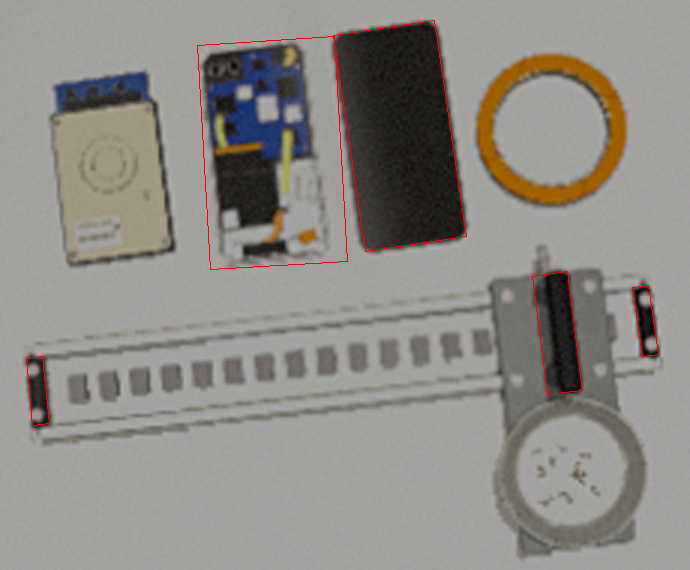

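The red box over the opened phone takes in shadow, so I use its corners as read in the crop: (204,50), (302,44), (325,258), (220,262). The bar's box at crop (557,332) is good, with its visible left side included, and the pin tip is at (543,249).

Run:
```python
from h import *
f=lambda a:np.array(a,float)/3+[185,175]
W=onplane('top',f([(204,50),(302,44),(325,258),(220,262)]),7); print('phone',W.round(1).tolist(),W.mean(0).round(1),[np.linalg.norm(W[i]-W[i-1]).round(1) for i in range(4)])
tip=onplane('top',f([(543,249)]),32)[0]
L=np.array([443.7,321.2]);Rr=np.array([488.5,-61.6]);ey=(L-Rr)/np.linalg.norm(L-Rr);ex=np.array([ey[1],-ey[0]]);c=(L+Rr)/2
# bar top face: right edge and left top edge in crop
bt=onplane('top',f([(533,276),(568,271),(581,390),(547,395)]),99);print('bar box z99',bt.round(1).tolist())
for n,p in dict(phone=W.mean(0),tip=tip,bar92=np.array([480,1.4,0]),bar99=bt.mean(0),bar99R=bt[1:3].mean(0)).items():
    q=p[:2]-c; print(n,p.round(1),'rail x,y',(q@ex).round(1),(q@ey).round(1),'joint',(q@ey+160).round(1))
far=(W[0]+W[1])/2-(W[2]+W[3])/2; print('phone angle',np.degrees(np.arctan2(far[1],far[0])),'rail',np.degrees(np.arctan2(ex[1],ex[0])))
```

```text
phone [[664.6, 220.8, 7.0], [668.4, 156.6, 7.0], [528.5, 140.6, 7.0], [525.8, 208.2, 7.0]] [596.8 181.5   7. ] [np.float64(139.3), np.float64(64.3), np.float64(140.8), np.float64(67.6)]
bar box z99 [[512.2, 15.4, 99.0], [515.1, -4.8, 99.0], [446.7, -11.7, 99.0], [443.9, 7.9, 99.0]]
phone [596.8 181.5   7. ] rail x,y 135.9 36.2 joint 196.2
tip [532.6   3.   32. ] rail x,y 51.3 -133.7 joint 26.3
bar92 [480.    1.4   0. ] rail x,y -1.1 -129.1 joint 30.9
bar99 [479.5   1.7  99. ] rail x,y -1.6 -128.8 joint 31.2
bar99R [480.9  -8.3  99. ] rail x,y -1.3 -138.9 joint 21.1
phone angle 5.875634529340241 rail 6.675097359207832
```

Request:
arm_command:
  targets:
    - [[0,0,-4],[-40,-43,0],100]
    - [[0,0,-8],[-85,-91,0],100]
    - [[0,0,-12],[-130,-139,0],100]
    - [[0,0,-16],[-175,-187,0],100]
    - [[0,0,-20],[-220,-235,0],100]
    - [[0,0,-24],[-265,-283,5],100]
    - [[0,0,-27.6],[-310,-331,10],100]
    - [[0,0,-27.6],[-355,-379,20],100]
    - [[0,0,-27.6],[-395,-421,28],100]
    - [[0,0,-27.6],[-430,-458,34],100]
    - [[0,0,-27.6],[-451,-481,38],100]
    - [[0,0,-27.6],[-451,-481,38],100]
    - [[0,0,-27.6],[-451,-481,38],100]
    - [[0,0,-27.6],[-451,-481,38],100]

```text
t: 1.85
ee_pos: [481.4, -1.0, 159.5]
eef_rot: [-0.06, 0.998, 0.0, -0.0]
wrist_force: [-0.2, 0.7, -0.4]
finger_gap: 1.0
gripper_force: 0.0
```

Run:
```python
from h import *
o=bot.get_obs(); M=R.from_quat(o['eef_rot']).as_matrix();print(o['t'],o['ee_pos'],M.round(3).tolist(),o['joints'],o['wrist_force'])
im=bot.camera('wrist'); p=bot.camera_params('wrist'); cv2.imwrite('pics/w1.png',im)
H=np.array(p['hand_eye']); K=np.array(p['mtx'],float);d=np.array(p['dist'],float)
# predicted pixel of bar centre (top face)
T=np.eye(4);T[:3,:3]=M;T[:3,3]=o['ee_pos']; C=np.linalg.inv(T@H)
P=np.array([[481.5,-2.3,99]]); print(cv2.projectPoints(P,cv2.Rodrigues(C[:3,:3])[0],C[:3,3],K,d)[0].ravel())
np.save('w1T.npy',T@H)
```

```text
1.85 [481.36122534  -1.00211449 159.53185513] [[-0.993, -0.12, -0.0], [-0.12, 0.993, 0.0], [0.0, 0.0, -1.0]] [-0.56749159 -0.03274244  0.50902057  1.92406584  0.01634706  1.2462728
  1.62738408] [-0.1736557   0.67030367 -0.42559274]
[318.47058603 243.73331545]
```

View pics/w1.png

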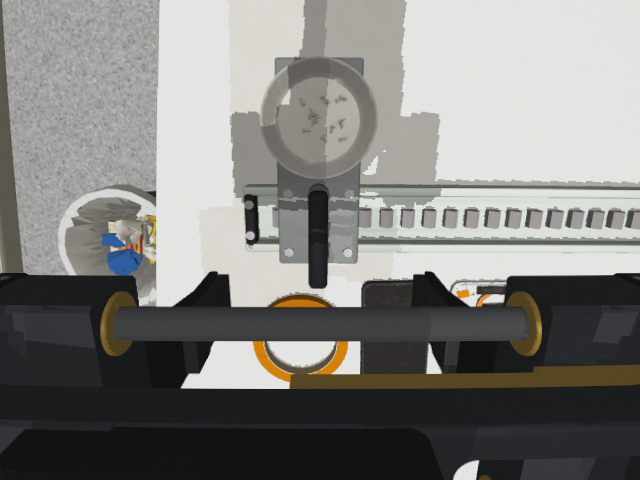

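The bar shows black at column 318, rows 185–288, against a predicted (318,244), so the tool is centred over it. Descending to pinch.

Request:
arm_command:
  targets:
    - [[0,0,0],[0,0,30],70]
    - [[0,0,0],[0,0,60],60]
    - [[0,0,0],[0,0,80],60]
    - [[0,0,0],[0,0,86],60]
    - [[0,0,0],[0,0,86],50]
    - [[0,0,0],[0,0,86],35]
    - [[0,0,0],[0,0,86],10]
    - [[0,0,0],[0,0,86],0]
    - [[0,0,0],[0,0,86],0]
    - [[0,0,0],[0,0,86],0]
    - [[0,0,0],[0,0,86],0]
  grip_force: 30

```text
t: 3.28
ee_pos: [482.5, -2.5, 74.4]
eef_rot: [-0.059, 0.998, 0.0, 0.001]
wrist_force: [-1.8, 0.4, 6.4]
finger_gap: 0.017
gripper_force: 2.8
```

Run:
```python
from h import *
o=bot.get_obs(); print(o['ee_pos'],o['finger_gap'],o['gripper_force'],o['wrist_force'],o['torque'])
s=bot.camera('scene'); w=bot.camera('wrist')
a=cv2.resize(s[230:360,210:400],(570,390),interpolation=cv2.INTER_CUBIC)
b=cv2.resize(w,(520,390)); cv2.imwrite('pics/g1.png',cv2.resize(np.hstack([a,b]),(800,286)))
```

```text
[482.45150718  -2.4698624   74.35135817] 0.016618278121438963 2.827730688150041 [-1.78392106  0.40962379  6.36564834] [0.02845101 0.13377377 0.03833578]
```

View pics/g1.png

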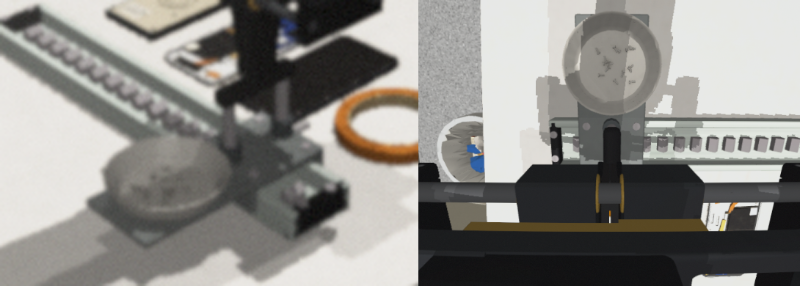

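The pictures show the fingers down at the bar (scene crop (265,60)), with the pads at wrist crop (597–622,195). Whether the bar is between them is unclear, so I hold and read the opening again.

Request:
arm_command:
  targets:
    - [[0,0,0],[0,0,0],0]
    - [[0,0,0],[0,0,0],0]
    - [[0,0,0],[0,0,0],0]
  grip_force: 30

```text
t: 3.75
ee_pos: [482.4, -2.5, 74.3]
eef_rot: [-0.059, 0.998, 0.0, 0.001]
wrist_force: [0.1, -0.3, 5.5]
finger_gap: 0.003
gripper_force: 2.8
```

Run:
```python
from h import *
o=bot.get_obs(); print(o['t'],o['finger_gap'],o['gripper_force'],o['wrist_force'])
w=bot.camera('wrist'); s=bot.camera('scene'); s0=cv2.imread('pics/scene0.png')
f=lambda i:cv2.resize(i[250:350,240:380],(400,286),interpolation=cv2.INTER_CUBIC)
b=w[150:436,150:550]; b2=cv2.resize(w[200:420,220:440],(400,286))
cv2.imwrite('pics/g2.png',np.vstack([np.hstack([f(s0),f(s)]),np.hstack([b,b2])]))
```

```text
3.75 0.002710100738439161 2.826531143509783 [ 0.12708431 -0.28369223  5.48729716]
```

View pics/g2.png

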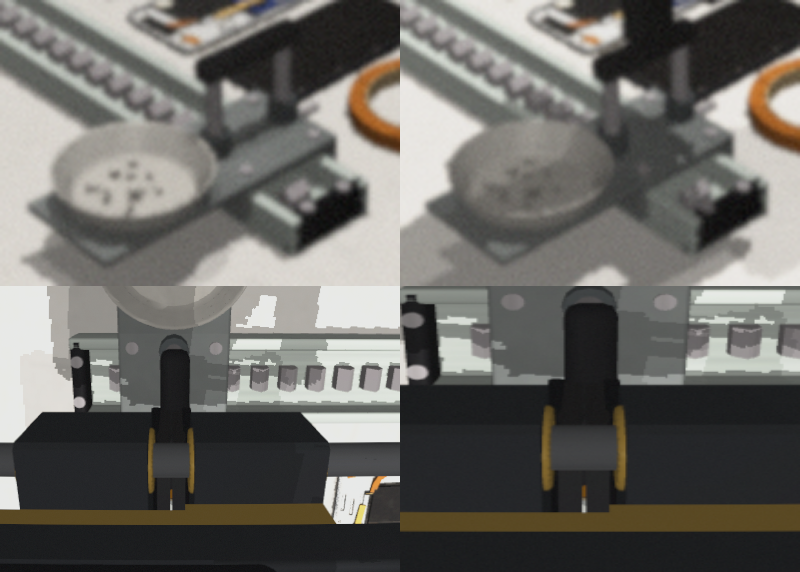

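The scene crop (before at left, now at right) shows the fingers ending at the top of the bar at about (650,45), with nothing below it, although the TCP reads z=74. I check the predicted tip position against the picture.

Run:
```python
from h import *
o=bot.get_obs(); e=o['ee_pos']; print(o['joints'])
M=R.from_quat(o['eef_rot']).as_matrix()
S=lambda uv:((np.array(uv)-[240,250])*[400/140,2.86]+[400,0]).round()
print('tip, bar centre, bar ends scene crop',S(proj('scene',[e,[481.5,-2.3,92],[517,2,92],[446,-6.5,92],[481.5,-2.3,99],[481.5,-2.3,85]])).tolist())
p=bot.camera_params('wrist');K=np.array(p['mtx'],float);d=np.array(p['dist'],float)
T=np.eye(4);T[:3,:3]=M;T[:3,3]=e;C=np.linalg.inv(T@np.array(p['hand_eye'],float))
a=np.radians(6.67);ex=np.array([np.cos(a),np.sin(a),0]);ey=np.array([-np.sin(a),np.cos(a),0]);b=np.array([481.5,-2.3,99])
P=np.array([b-36*ex-7*ey,b-36*ex+7*ey,e]);print('wrist: bar near end px',cv2.projectPoints(P,cv2.Rodrigues(C[:3,:3])[0],C[:3,3],K,d)[0].reshape(-1,2).round(1).tolist())
C1=np.linalg.inv(np.load('w1T.npy'))
P=np.array([b-36*ex-7*ey,b-36*ex+7*ey,b+36*ex-7*ey,b+36*ex+7*ey]);print('w1 bar px',cv2.projectPoints(P,cv2.Rodrigues(C1[:3,:3])[0],C1[:3,3],K,d)[0].reshape(-1,2).round(1).tolist())
```

```text
[-0.55418916  0.06174698  0.52359649  2.02363292 -0.03570654  1.06318723
  1.67462128]
tip, bar centre, bar ends scene crop [[650.0, 77.0], [648.0, 51.0], [694.0, 28.0], [600.0, 74.0], [648.0, 40.0], [648.0, 61.0]]
wrist: bar near end px [[305.2, 218.3], [335.9, 218.3], [320.1, 274.6]]
w1 bar px [[308.3, 192.9], [328.9, 193.0], [308.8, 290.9], [327.9, 291.0]]
```

Request:
arm_command:
  targets:
    - [[0,0,0],[0,0,-5],0]
    - [[0,0,0],[0,0,-10],0]
    - [[0,0,0],[0,0,-15],0]
    - [[0,0,0],[0,0,-19],0]
    - [[0,0,0],[0,0,-19],0]
    - [[0,0,0],[0,0,-19],0]

```text
t: 4.6
ee_pos: [481.5, -2.5, 92.5]
eef_rot: [-0.059, 0.998, 0.0, -0.0]
wrist_force: [0.3, -0.8, -0.2]
finger_gap: 0.003
gripper_force: 0.0
```

Run:
```python
from h import *
w=bot.camera('wrist'); s=bot.camera('scene')
a=cv2.resize(s[240:320,270:370],(500,400),interpolation=cv2.INTER_CUBIC)
b=cv2.resize(w[180:420,230:410],(300,400))
cv2.imwrite('pics/g3.png',np.hstack([a,b]))
```

```text
(no output)
```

View pics/g3.png

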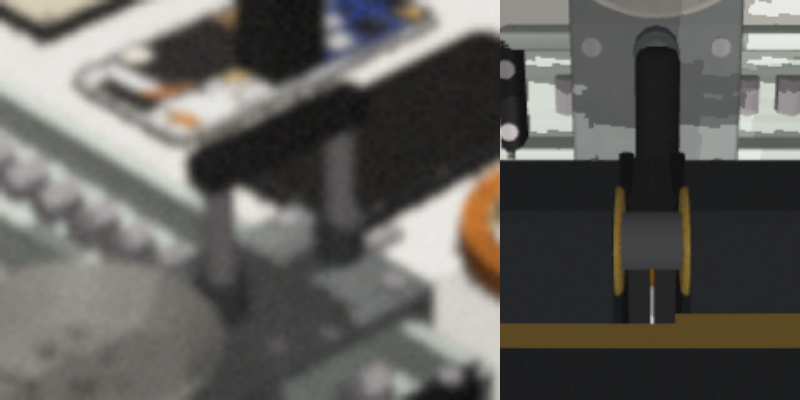

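The bar is still down at scene crop (205,165)–(350,100) and the fingertips are seen above it near (280,78), so the grasp missed. I compute the real tip height from this picture.

Run:
```python
from h import *
o=bot.get_obs();print(o['t'],o['ee_pos'],o['finger_gap'],bot.grasp_offset)
s=bot.camera('scene'); cv2.imwrite('pics/s3.png',s)
for z in(85,92,99,106,112,118,125,135):print(z,((proj('scene',[[481.5,-2.5,z]])[0]-[270,240])*5).round())
g=s[240:300,318:336].max(2); print(g[:, ::3])
```

```text
4.7 [481.48964774  -2.5314747   92.37301033] 0.007920339886280698 18.700000000000003
85 [284. 158.]
92 [284. 139.]
99 [284. 120.]
106 [283. 101.]
112 [283.  85.]
118 [283.  68.]
125 [282.  49.]
135 [282.  21.]
[[ 42  30  22  26  22  32]
 [ 44  32  27  25  28  32]
 [ 46  28  27  28  26  33]
 [ 36  30  29  26  23  32]
 [ 41  32  23  23  24  37]
 [ 34  28  29  23  28  33]
 [ 29  27  31  27  25  30]
 [ 27  34  25  31  26  32]
 [ 32  27  18  26  24  29]
 [ 28  30  22  21  21  30]
 [ 30  29  22  27  24  31]
 [ 32  30  31  27  26  31]
 [ 39  30  27  24  26  52]
 [ 70  35  23  24  31  98]
 [126  53  30  33  61 142]
 [167 100  37  53 104 147]
 [183 158  78  99 131 125]
 [196 195 131 135 134 100]
 [199 205 162 139 124  81]
 [198 186 153 132  92  51]
 [184 160 130 122  55  33]
 [169 133 120  90  34  23]
 [151 128 100  49  27  25]
 [130 120  59  35  25  26]
 [117  89  30  27  30  28]
 [ 94  49  31  28  25  28]
 [ 58  31  28  27  29  23]
 [ 36  28  28  24  24  23]
 [ 30  23  33  27  30  30]
 [ 27  26  26  22  29  35]
 [ 30  28  28  28  36  40]
 [ 29  30  24  26  35  41]
 [ 28  29  25  30  35  44]
 [ 27  29  34  35  40  44]
 [ 26  32  35  40  36  41]
 [ 32  39  35  35  42  42]
 [ 61  47  43  40  39  42]
 [118  52  45  42  37  42]
 [184  87  45  44  44  40]
 [217 144  64  50  49  37]
 [227 190 116  68  63  42]
 [229 219 170 112  95  50]
 [221 228 187 149 122  57]
 [207 217 170 166 136  67]
 [186 188 144 158 131  64]
 [167 157 136 134 127  60]
 [145 142 136 129 122  60]
 [124 134 134 129 119  61]
 [111 129 131 123 111  56]
 [ 86 117 122 115 102  56]
 [ 70  97 113 108  84  50]
 [ 70  77  98  98  74  53]
 [ 65  66  85  87  65  58]
 [ 58  67  68  73  63  64]
 [ 56  68  64  64  65  83]
 [ 55  65  70  66  65  94]
 [ 47  66  68  65  64  98]
 [ 50  63  66  67  68  75]
 [ 46  65  65  67  64  69]
 [ 48  64  66  65  65  64]]
```

The fingertips end at crop row 78, which means z≈114 where the TCP reads 92. With the earlier contact at a reading of 74 on the bar top (99), the real tips sit about 23 mm higher than reported. I open, go down to a reading of about 51, and close.

Request:
arm_command:
  targets:
    - [[0,0,0],[0,0,0],60]
    - [[0,0,0],[0,0,0],60]
    - [[0,0,0],[0,0,0],60]
    - [[0,0,0],[0,0,0],60]
    - [[0,0,0],[0,0,10],60]
    - [[0,0,0],[0,0,20],60]
    - [[0,0,0],[0,0,30],60]
    - [[0,0,0],[0,0,36],60]
    - [[0,0,0],[0,0,41],60]
    - [[0,0,0],[0,0,41],60]

```text
t: 6.0
ee_pos: [481.4, -2.6, 51.2]
eef_rot: [-0.059, 0.998, -0.0, -0.0]
wrist_force: [-0.4, -0.1, -0.2]
finger_gap: 0.601
gripper_force: 0.0
```

Request:
arm_command:
  targets:
    - [[0,0,0],[0,0,0],30]
    - [[0,0,0],[0,0,0],10]
    - [[0,0,0],[0,0,0],0]
    - [[0,0,0],[0,0,0],0]
    - [[0,0,0],[0,0,0],0]
    - [[0,0,0],[0,0,0],0]
  grip_force: 30

```text
t: 6.75
ee_pos: [481.7, -2.5, 51.6]
eef_rot: [-0.059, 0.998, 0.0, 0.0]
wrist_force: [-0.1, 0.4, 0.2]
finger_gap: 0.158
gripper_force: 30.0
```

Gripped: the opening of 0.158 is 13.7 mm, with 30 N on the pads. Lifting.

Request:
arm_command:
  targets:
    - [[0,0,0],[0,0,-5],0]
    - [[0,0,0],[0,0,-10],0]
    - [[0,0,0],[0,0,-15],0]
    - [[0,0,0],[0,0,-19],0]
    - [[0,0,0],[0,0,-19],0]
    - [[0,0,0],[0,0,-19],0]
    - [[0,0,0],[0,0,-19],0]

```text
t: 7.62
ee_pos: [481.6, -2.5, 70.4]
eef_rot: [-0.059, 0.998, -0.0, 0.0]
wrist_force: [2.1, 1.0, -5.1]
finger_gap: 0.159
gripper_force: 30.0
```

Lifted 19 mm with −5 N on the wrist, as expected. Sliding 173 mm along the tool's +y.

Request:
arm_command:
  targets:
    - [[0,0,0],[0,4,0],0]
    - [[0,0,0],[0,14,0],0]
    - [[0,0,0],[0,28,0],0]
    - [[0,0,0],[0,44,0],0]
    - [[0,0,0],[0,60,0],0]
    - [[0,0,0],[0,76,0],0]
    - [[0,0,0],[0,92,0],0]
    - [[0,0,0],[0,108,0],0]
    - [[0,0,0],[0,124,0],0]
    - [[0,0,0],[0,140,0],0]
    - [[0,0,0],[0,154,0],0]
    - [[0,0,0],[0,165,0],0]
    - [[0,0,0],[0,171,0],0]
    - [[0,0,0],[0,173,0],0]
    - [[0,0,0],[0,173,0],0]
    - [[0,0,0],[0,173,0],0]

```text
t: 9.62
ee_pos: [461.7, 169.0, 70.7]
eef_rot: [-0.059, 0.998, 0.0, 0.0]
wrist_force: [5.1, 1.3, -5.0]
finger_gap: 0.16
gripper_force: 30.0
```

Run:
```python
from h import *
im=bot.camera('top'); cv2.imwrite('pics/t2.png',cv2.resize(im[170:370,185:415],None,fx=3,fy=3,interpolation=cv2.INTER_CUBIC))
```

```text
(no output)
```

View pics/t2.png

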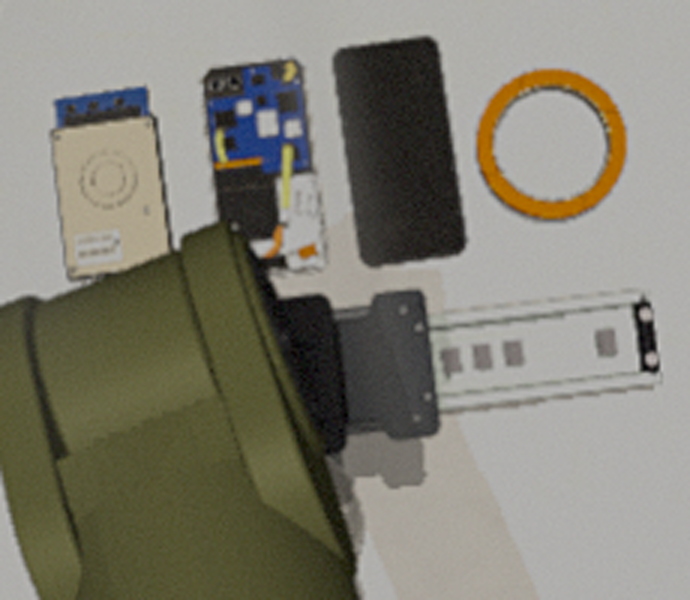

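The arm hides the carriage, but the parking end of the rail is now empty and the devices lie as before. I lower the bar, let go and rise clear, so that the carriage can be seen.

Request:
arm_command:
  targets:
    - [[0,0,0],[0,0,5],0]
    - [[0,0,0],[0,0,10],0]
    - [[0,0,0],[0,0,15],0]
    - [[0,0,0],[0,0,17],0]
    - [[0,0,0],[0,0,17],40]
    - [[0,0,0],[0,0,17],50]
    - [[0,0,0],[0,0,17],50]
    - [[0,0,0],[0,0,17],50]
    - [[0,0,0],[0,0,0],50]
    - [[0,0,0],[0,0,-25],50]
    - [[0,0,0],[0,0,-60],50]
    - [[0,0,0],[0,0,-110],50]
    - [[0,0,0],[0,-50,-130],50]
    - [[0,0,0],[0,-110,-130],50]
    - [[0,0,0],[0,-170,-130],50]
    - [[0,0,0],[0,-230,-130],50]
    - [[0,0,0],[0,-250,-130],50]
    - [[0,0,0],[0,-250,-130],50]
    - [[0,0,0],[0,-250,-130],50]

```text
t: 12.05
ee_pos: [490.8, -77.3, 201.0]
eef_rot: [-0.06, 0.998, 0.0, 0.0]
wrist_force: [0.5, -0.9, -0.2]
finger_gap: 0.503
gripper_force: 0.0
```

Run:
```python
from h import *
im=bot.camera('top'); s=bot.camera('scene')
a=cv2.resize(im[180:350,190:350],(470,500),interpolation=cv2.INTER_CUBIC)
b=cv2.resize(s[210:340,200:285],(327,500),interpolation=cv2.INTER_CUBIC)
cv2.imwrite('pics/f.png',np.hstack([a,b])); cv2.imwrite('pics/ftop.png',im)
c=np.array([466.1,129.8]);e=np.array([-.1162,.9932]);x=np.array([.9932,.1162])
for j in(180,200,220):
    q=np.append(c+e*(j-160)+x*52,32);bs=[np.append(c+e*(j-160)+x*k,h) for h in(92,107) for k in(-36,36)]
    print(j,'tip top crop',((proj('top',[q])-[190,180])*[470/160,500/170]).round().tolist(),'scene bar ends down/up',((proj('scene',bs)-[200,210])*[327/85,500/130]).round().tolist())
```

```text
180 tip top crop [[278.0, 256.0]] scene bar ends down/up [[199.0, 125.0], [324.0, 73.0], [197.0, 95.0], [323.0, 45.0]]
200 tip top crop [[246.0, 260.0]] scene bar ends down/up [[174.0, 110.0], [298.0, 59.0], [171.0, 80.0], [296.0, 31.0]]
220 tip top crop [[215.0, 263.0]] scene bar ends down/up [[148.0, 95.0], [272.0, 46.0], [145.0, 66.0], [270.0, 18.0]]
```

View pics/f.png

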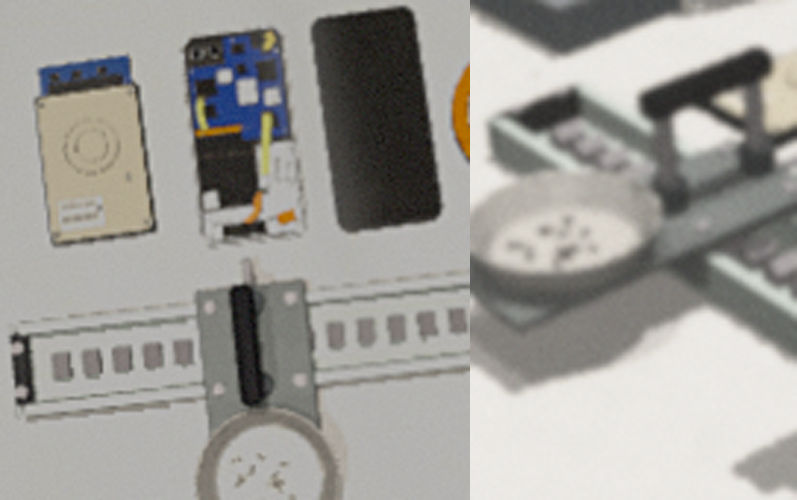

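The pin tip is at (248,262), where notch 0.20 predicts (246,260). That is about 4 mm off the opened phone's middle line, which meets that row at about column 254. The bar's ends at (175,100) and (295,62) fit "down", with the same small bias as at the start. The devices are unmoved and the arm is clear.

```bash
python3 -c "
from bench import bot
print(bot.sign_off())"
```

```text
the job is handed in; nothing more can be done
None
```

I handed the job in with the carriage at the 0.20 m notch and the bar down; by camera its sighting pin is about 4 mm off the opened phone's middle line, and the phones, drive and tape look unmoved (my first grasp missed, as the real fingertips sit about 23 mm higher than the reported TCP).

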